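# Tighten a gearbox filler plug with a click driver

### The arm

A 6-joint arm with a two-finger parallel gripper is mounted at the origin on the work surface. World frame = base frame: x ahead of the robot, y to its left, z up, the work surface at z = 0. Lengths are in m, angles in rad, forces in N, time in s.
With the tool pointing down it reaches from about 0.35 to 0.8 m from the base axis. Payload 7.3 kg.
Tool frame: the origin (TCP) lies between the finger pads; the fingertips stand 25 mm ahead of it and the grasp point (between the pads) lies 6 mm ahead of it (r.tip_extent is the distance from the TCP to the fingertips, in m); z points along the fingers, y is the direction in which the jaws open and shut (so a half turn about z gives the same grasp; the last joint's range is limited). The gripper opens to 85 mm and grips with 20 to 120 N. Pads are 22 mm wide; open, the fingers measure 114 mm over their backs; the gripper's body (76 mm by 85 mm) begins 54 mm behind the grasp point. The pads swing forward as they close: fully open they stand 13 mm farther back than shut.
Start: joints at [-1.27, 0.342, 1.524, -0, 1.275, -0.146], TCP at [0.227, -0.473, 0.256] pointing down, gripper open.
Joint ranges: [-2.53, 2.53], [-0.77, 2.02], [0.04, 2.7], [-1, 4.14], [0.28, 2.66], [-3.11, 3.11]. Speed limits (rad/s): [2.57, 2.57, 3.14, 3.14, 3.14, 3.14].

### API

Orientations are given as a unit quaternion [x, y, z, w].
In Python, from workcell import r, command_gripper, optics gives the robot as it stands. The module is installed in compiled form; this text tells all that it offers. Calls block until the motion is done:
- r.reach(position, orientation): joint-space move of the TCP to a pose.
- r.move_straight(position, orientation=None, speed=0.15, max_force=None): straight line of the TCP; orientation=None keeps the orientation; speed is the mean speed in m/s. With max_force (N) it stops when the force on the tool has changed by that much, and returns True; else False.
- r.movej(angles): joint-space move.
- command_gripper(opening, force=None): finger opening in m; force is the grip in N (None keeps the last); returns when the fingers have stopped.
- r.hold(seconds).
- r.solve_ik(position, orientation): joint angles nearest the present ones, or None.
- r.read_state(): the state.
- optics.get_image(name): name is "side" or "top" or "wrist"; returns (picture, depth): 384x512x3 uint8, red, green, blue; 384x512 float32, m along the optical axis (not along the pixel's ray), 0 where there is no reading.
- optics.camera_model(name): a dict with "K" (3x3 intrinsics, pixels), "k1" (the pictures are not rectified: a ray, as slopes to the right and down, at radius r is drawn at 1 + k1 r^2 times it, then the intrinsics apply), "R" (3x3) and "t" (3): a world point X has camera coordinates R X + t; the wrist camera has in their place "tool_from_camera" (4x4, takes a point from camera to tool coordinates, whose origin is the TCP and whose axes are the flange's). Camera axes: x right, y down, z forward; pixel columns grow to the right and rows downward; lengths in m; the calibration is good to about 2 mm. A picture is of the moment at which its call begins: read the wrist's pose just before it. camera_model takes no time and is no camera call.
A pose or a line that the arm cannot do raises r.PlanningError and nothing moves.
- r.finish_job(): hands the job in, once; it reports no verdict.
The state is a dict: "time_s": time; "joint_positions": joint angles; "dq": joint speeds; "tau": joint torques, N m; "eef_pos": TCP position; "eef_rot": TCP orientation; "contact_force": force on the tool from outside, world axes, zero at the start; "torque": the same for the moment, N m; "grip_width": finger opening in m.
Only numpy, scipy, OpenCV 4.12 (cv2) and the standard library are available. Lean on these libraries where they do the work, as an engineer would, in place of code of your own. Each camera call takes 0.05 s, during which the arm holds its last target.

### The job

Take the click driver out of the round well of its holder, fit its square socket fully down over the square-headed filler plug on top of the gearbox and tighten the plug clockwise until the driver clicks and slips, stopping after the first click or two. Press gently: its sprung nose must never be pushed all the way in. Then stand the driver upright back in the well, fully down, and leave the loose bearing and the screwdriver where they lie.

Things in the scene. Friction and masses are not known exactly. Their poses are not given: they have to be found in the camera images.
- driver_grip (a point): Click driver: black upright handle of square section (34 x 34 mm, 62 mm tall) over a steel shank and square socket; 111 mm tall, 0.48 kg. Point on its axis at the height to grip, 85 mm above the socket's mouth, 26 mm below the handle's top. z up along the driver; x, y square to the handle's faces (four grip yaws). It starts upright in the well
- driver: The same driver; origin at the socket's mouth with the spring relaxed. Its nose with the socket is sprung: see nose. Standing on its socket it does not sink in
- socket_mouth (a point): Centre of the socket's open lower end: a square hole 25 mm wide, 14 mm deep, in a square steel nut 33 mm wide outside. x, y square to the hole's walls (at the start they agree with the handle's). z up to the handle
- socket (a joint): Ratchet between handle and socket, rad: 0 at the start; grows as the handle slips clockwise (from above) past the held socket; rests near multiples of 0.524 (one click, 30 degrees). It slips at about 0.25 N m; the torque rises over the first quarter of a click, then lets go. Anticlockwise at 0 the handle drives the socket solidly
- plug_top (a point): Centre of the top of the filler plug's head on the gearbox: dark steel square 22 x 22 mm, 16 mm tall, top 119 mm above the bench. Axes are the gearbox's, NOT the square's: the square's yaw is unknown; it can be seen from above, or felt: rest the socket on it lightly (spring pressed) and turn, 90 degrees at most, till it drops over (squares agree within 8 degrees)
- gearbox: Aluminium housing, fixed, 214 x 164 mm, 97 mm tall to its cover, 14 mm studs at the corners. Origin under its centre, x along its long side, z up; the plug is at x 30, y 20 mm. The plug turns clockwise against a drag of 0.17 N m by an unknown 15 to 60 degrees to a hard stop: there it is tight and the driver clicks
- well_floor (a point): Centre of the floor of the round well in the holder, a fixed wooden block 100 x 170 mm, 34 mm tall. The well is 52 mm wide, 24 mm deep, its floor 10 mm above the bench; the socket's mouth rests on it. z up, x along the block's short side; small sockets and a pin, up to 56 mm above the bench, stand 80 mm from the well, towards -y
- bearing: Loose steel bearing ring, 48 mm across, 13 mm tall, lying on the gearbox cover about 85 mm from the plug; leave it alone. Origin at the centre of its underside
- screwdriver: Plain screwdriver, 190 mm long, lying on the bench between the gearbox and the holder; leave it alone. Origin at its underside, x along it
- nose (a joint): How far the sprung nose with the socket is pushed up into the handle, m: 0 out, 0.010 fully in, where it is solid. The spring starts at 6 N and reaches 13 N fully in; it is damped (1 N at 13 mm/s). Keep it below 0.009
Mind the look-alikes: they are no part of the job. Of the things shaped like the part that bears well_floor, the wooden one is meant. What is shaped like the driver but blue is not meant.

How it is judged:
By the outcome, as a careful person would: the job done as asked, in the order asked, and still so for the second after the job is handed in, with the robot touching nothing.
It also fails if it takes over 72 s, if anything falls off the work surface, if the arm or the gripper's body presses on something with over 40 N, if the wrist force passes 120 N, or if a joint passes its speed limit or range.

## Working session

There is one attempt and no reset: what is moved stays moved. The work goes in short steps, each a Python script; the robot and the scene stay as the last script left them, time stands still between calls to the robot, and variables do not carry over. Pictures are saved under pics/ and viewed, and the job is handed in when it is done.

```bash
mkdir -p pics; ls; python3 - <<'E'
from workcell import r, command_gripper, optics
import cv2, numpy as np
for n in ("top","side","wrist"):
    im,d=optics.get_image(n); cv2.imwrite(f"pics/{n}0.png",im[:,:,::-1]); np.save(f"pics/{n}0_d.npy",d); np.save(f"pics/{n}0_i.npy",im)
    m=optics.camera_model(n); print(n,{k:np.round(v,4).tolist() for k,v in m.items()}, (d==0).mean())
s=r.read_state(); print(s, r.tip_extent)
E
```

```text
pics
top {'K': [[475.732, 0.0, 257.6644], [0.0, 475.732, 194.7503], [0.0, 0.0, 1.0]], 'k1': -0.0265, 'R': [[-0.0112, -0.9999, 0.0019], [-0.9978, 0.0111, -0.0655], [0.0655, -0.0026, -0.9978]], 't': [-0.0796, 0.4773, 1.2862]} 0.004140218098958333
side {'K': [[418.5674, 0.0, 257.0467], [0.0, 418.5674, 195.084], [0.0, 0.0, 1.0]], 'k1': -0.0071, 'R': [[-0.7485, -0.6631, 0.0002], [-0.4642, 0.5238, -0.7143], [0.4736, -0.5347, -0.6998]], 't': [0.2984, 0.3466, 0.8796]} 0.004180908203125
wrist {'K': [[293.1609, 0.0, 252.4517], [0.0, 293.1609, 194.1363], [0.0, 0.0, 1.0]], 'k1': -0.0751, 'tool_from_camera': [[0.0001, -0.9573, -0.2891, 0.0739], [1.0, -0.0001, 0.0008, -0.0004], [-0.0008, -0.2891, 0.9573, -0.1179], [0.0, 0.0, 0.0, 1.0]]} 0.004033406575520833
{'time_s': 0.15, 'joint_positions': array([-1.27000483e+00,  3.42581974e-01,  1.52476360e+00, -9.59266837e-06,
        1.27543147e+00, -1.46006446e-01]), 'dq': array([ 0.00054545, -0.0004969 , -0.00376111,  0.00234813, -0.00010908,
       -0.00122604]), 'tau': array([ 9.00874402e-04, -4.33906353e+01, -2.46147197e+01, -1.24850658e-04,
        5.74277539e-03, -3.37759252e-05]), 'eef_pos': array([ 0.22677716, -0.47320037,  0.25578745]), 'eef_rot': array([ 9.75149576e-01,  2.21546730e-01, -5.03597522e-05, -5.90067026e-04]), 'contact_force': array([ 0.11528132,  0.75261881, -0.21176147]), 'torque': array([0.00682807, 0.0105712 , 0.08975677]), 'grip_width': 0.08506973990821343} 0.025
```

View pics/top0.png

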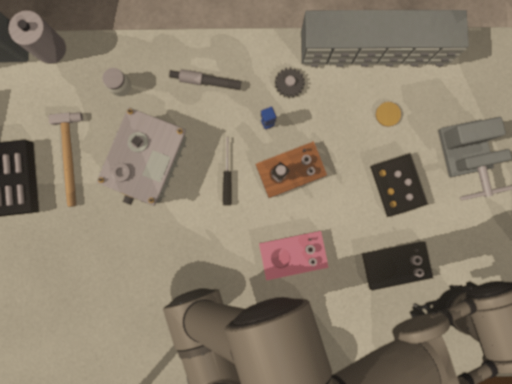

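View pics/side0.png

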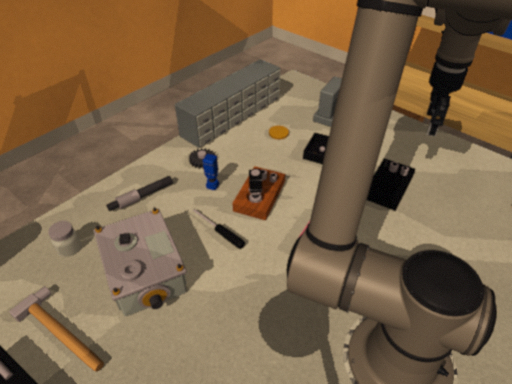

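View pics/wrist0.png

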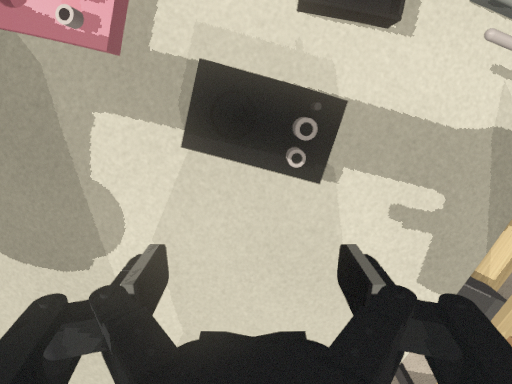

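The top picture shows the wooden holder at about (291,170) with the driver at (281,171). The gearbox is at (143,155), with the plug near (138,141) and the bearing near (122,172). The screwdriver lies at (228,170). The blue driver look-alike is at (268,117), and the pink and black holders are the other look-alikes.

```bash
cat > h.py <<'E'
from workcell import r, command_gripper, optics
import cv2, numpy as np
from scipy.spatial.transform import Rotation as Rot
def dist(m): return np.array([m["k1"],0,0,0,0.])
def rays(m,px):
    p=cv2.undistortPoints(np.asarray(px,float).reshape(-1,1,2),np.array(m["K"]),dist(m)).reshape(-1,2)
    return np.c_[p,np.ones(len(p))]
def extr(name,pos=None,rot=None):
    """world<-camera Rw, c"""
    m=optics.camera_model(name)
    if name!="wrist":
        R=np.array(m["R"]);t=np.array(m["t"]); return m,R.T,-R.T@t
    T=np.array(m["tool_from_camera"]); Rt=Rot.from_quat(rot).as_matrix()
    return m,Rt@T[:3,:3],Rt@T[:3,3]+np.array(pos)
def onplane(name,px,z,pos=None,rot=None):
    m,R,c=extr(name,pos,rot); d=rays(m,px)@R.T
    return c+d*((z-c[2])/d[:,2])[:,None]
def cloud(name,d,pos=None,rot=None):
    m,R,c=extr(name,pos,rot); v,u=np.mgrid[0:384,0:512]
    ra=rays(m,np.c_[u.ravel(),v.ravel()])
    P=c+(ra*d.ravel()[:,None])@R.T; P[d.ravel()==0]=np.nan
    return P.reshape(384,512,3)
def tri(obs):
    """obs list of (c,dir)"""
    A=np.zeros((3,3));b=np.zeros(3)
    for c,d in obs:
        d=d/np.linalg.norm(d); M=np.eye(3)-np.outer(d,d);A+=M;b+=M@c
    X=np.linalg.solve(A,b); return X,[np.linalg.norm((np.eye(3)-np.outer(d,d)/(d@d))@(X-c)) for c,d in obs]
def down(yaw):
    # tool z down; tool x at world heading yaw
    x=np.array([np.cos(yaw),np.sin(yaw),0]);z=np.array([0,0,-1.]);return Rot.from_matrix(np.c_[x,np.cross(z,x),z]).as_quat()
def snap(name,tag):
    s=r.read_state(); im,d=optics.get_image(name)
    cv2.imwrite(f"pics/{tag}.png",im[:,:,::-1]); np.savez(f"pics/{tag}.npz",im=im,d=d,pos=s["eef_pos"],rot=s["eef_rot"])
    return im,d,s
def load(tag):
    z=np.load(f"pics/{tag}.npz");return z["im"],z["d"],z["pos"],z["rot"]
def P(*a): print(*[np.round(x,4).tolist() if isinstance(x,np.ndarray) else x for x in a])
E
python3 - <<'E'
from h import *
d=np.load("pics/top0_d.npy");C=cloud("top",d)
for n,(u,v) in dict(driver=(281,171),plug=(138,141),bear=(122,172),gb=(150,165),holder=(305,175),bench=(230,250),scr=(227,185),drv2=(281,172)).items(): P(n,C[v,u])
im=np.load("pics/top0_i.npy")
cv2.imwrite("pics/topzoom.png",cv2.resize(im[90:220,80:340,::-1],None,fx=3,fy=3,interpolation=cv2.INTER_CUBIC))
# candidate views
for y in np.arange(-3.1,3.2,.4):
  pass
E
```

```text
driver [0.5283, -0.1439, 0.1261]
plug [0.6097, 0.2178, 0.12]
bear [0.5336, 0.2641, 0.0981]
gb [0.5502, 0.1906, 0.1038]
holder [0.5271, -0.2133, 0.0365]
bench [0.326, -0.0071, -0.0011]
scr [0.5036, -0.0016, 0.0221]
drv2 [0.5259, -0.1439, 0.1255]
```

View pics/topzoom.png

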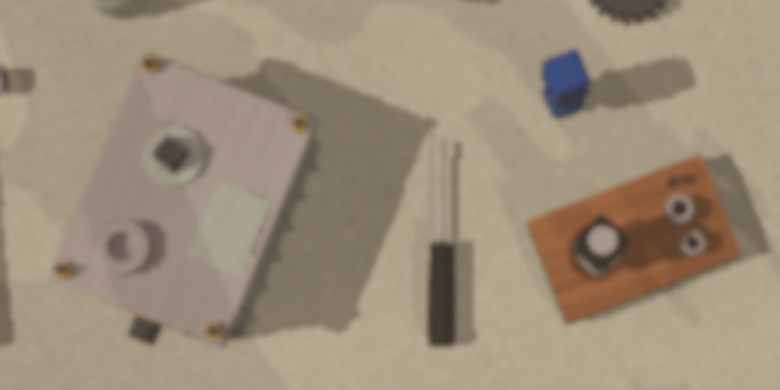

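```bash
python3 - <<'E'
from h import *
for nm,p in dict(drv=(0.53,-.145,.30),plug=(.61,.218,.30)).items():
  for y in np.arange(-3.1,3.2,.35):
    q=r.solve_ik(np.array(p),down(y)); 
    print(nm,round(y,2), None if q is None else np.round(q,2).tolist())
E
```

```text
drv -3.1 [-0.41, 0.36, 1.38, -0.0, 1.41, -2.02]
drv -2.75 [-0.41, 0.36, 1.38, -0.0, 1.41, -2.37]
drv -2.4 [-0.41, 0.36, 1.38, -0.0, 1.41, -2.72]
drv -2.05 [-0.41, 0.36, 1.38, -0.0, 1.41, -3.07]
drv -1.7 [-0.41, 0.36, 1.38, -0.0, 1.41, 2.86]
drv -1.35 [-0.41, 0.36, 1.38, -0.0, 1.41, 2.51]
drv -1.0 [-0.41, 0.36, 1.38, -0.0, 1.41, 2.16]
drv -0.65 [-0.41, 0.36, 1.38, -0.0, 1.41, 1.81]
drv -0.3 [-0.41, 0.36, 1.38, -0.0, 1.41, 1.46]
drv 0.05 [-0.41, 0.36, 1.38, -0.0, 1.41, 1.11]
drv 0.4 [-0.41, 0.36, 1.38, -0.0, 1.41, 0.76]
drv 0.75 [-0.41, 0.36, 1.38, -0.0, 1.41, 0.41]
drv 1.1 [-0.41, 0.36, 1.38, -0.0, 1.41, 0.06]
drv 1.45 [-0.41, 0.36, 1.38, -0.0, 1.41, -0.29]
drv 1.8 [-0.41, 0.36, 1.38, -0.0, 1.41, -0.64]
drv 2.15 [-0.41, 0.36, 1.38, -0.0, 1.41, -0.99]
drv 2.5 [-0.41, 0.36, 1.38, -0.0, 1.41, -1.34]
drv 2.85 [-0.41, 0.36, 1.38, -0.0, 1.41, -1.69]
drv 3.2 [-0.41, 0.36, 1.38, -0.0, 1.41, -2.04]
plug -3.1 [0.23, 0.55, 1.07, -0.0, 1.52, -1.39]
plug -2.75 [0.23, 0.55, 1.07, -0.0, 1.52, -1.74]
plug -2.4 [0.23, 0.55, 1.07, -0.0, 1.52, -2.09]
plug -2.05 [0.23, 0.55, 1.07, -0.0, 1.52, -2.44]
plug -1.7 [0.23, 0.55, 1.07, -0.0, 1.52, -2.79]
plug -1.35 None
plug -1.0 [0.23, 0.55, 1.07, -0.0, 1.52, 2.8]
plug -0.65 [0.23, 0.55, 1.07, -0.0, 1.52, 2.45]
plug -0.3 [0.23, 0.55, 1.07, -0.0, 1.52, 2.1]
plug 0.05 [0.23, 0.55, 1.07, -0.0, 1.52, 1.75]
plug 0.4 [0.23, 0.55, 1.07, -0.0, 1.52, 1.4]
plug 0.75 [0.23, 0.55, 1.07, -0.0, 1.52, 1.05]
plug 1.1 [0.23, 0.55, 1.07, -0.0, 1.52, 0.7]
plug 1.45 [0.23, 0.55, 1.07, -0.0, 1.52, 0.35]
plug 1.8 [0.23, 0.55, 1.07, -0.0, 1.52, -0.0]
plug 2.15 [0.23, 0.55, 1.07, -0.0, 1.52, -0.35]
plug 2.5 [0.23, 0.55, 1.07, -0.0, 1.52, -0.7]
plug 2.85 [0.23, 0.55, 1.07, -0.0, 1.52, -1.05]
plug 3.2 [0.23, 0.55, 1.07, -0.0, 1.52, -1.4]
```

```bash
python3 - <<'E'
from h import *
def go(p,y): r.reach(np.array(p),down(y))
go((0.50,-.14,.30),.9); snap("wrist","d1")
go((0.56,-.18,.30),.9); snap("wrist","d2")
go((.58,.17,.30),1.4); snap("wrist","p1")
go((.60,.24,.30),1.4); snap("wrist","p2")
print(r.read_state()["time_s"])
for t in("d","p"):
    cv2.imwrite(f"pics/{t}12.png",np.hstack([cv2.resize(load(t+k)[0][:,:,::-1],None,fx=.78,fy=.78) for k in "12"]))
E
```

```text
4.0417
```

View pics/d12.png

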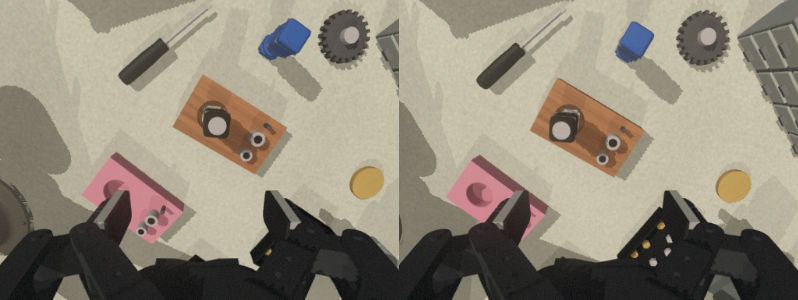

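View pics/p12.png

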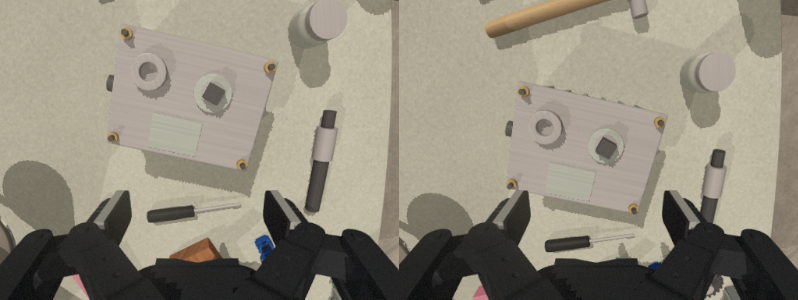

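```bash
python3 - <<'E'
from h import *
z=lambda i,s:cv2.resize(i[s][:,:,::-1],(390,300),interpolation=cv2.INTER_CUBIC)
a=z(load("d1")[0],np.s_[90:230,215:397]);b=z(load("d2")[0],np.s_[90:230,160:342])
c=z(load("p1")[0],np.s_[60:200,180:362]);d=z(load("p2")[0],np.s_[120:260,170:352])
cv2.imwrite("pics/z1.png",np.vstack([np.hstack([a,b]),np.hstack([c,d])]))
E
```

```text
(no output)
```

View pics/z1.png

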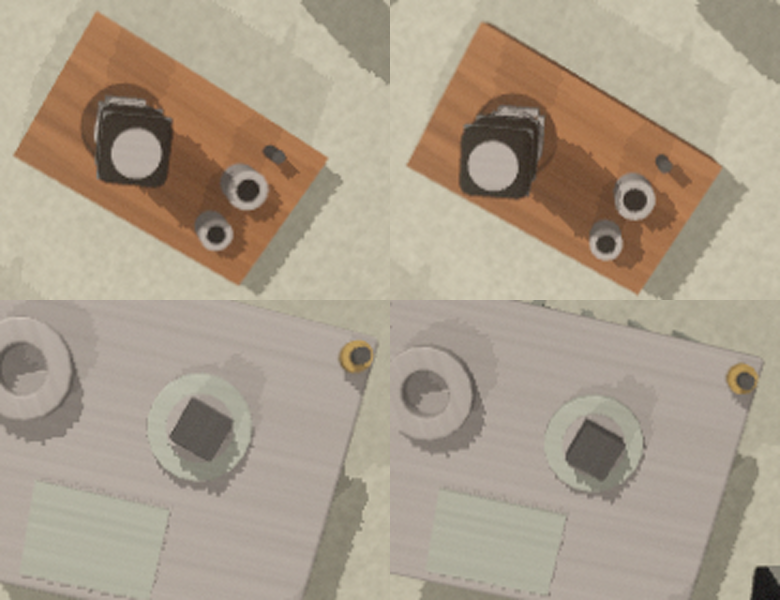

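```bash
cat > m.py <<'E'
from h import *
def comp(mask,seed,rad=6):
    n,l,st,c=cv2.connectedComponentsWithStats(mask.astype(np.uint8))
    u,v=map(int,np.round(seed)); w=l[v-rad:v+rad+1,u-rad:u+rad+1]; k=np.bincount(w[w>0].ravel()).argmax()
    m=(l==k).astype(np.uint8); cn=max(cv2.findContours(m,cv2.RETR_EXTERNAL,cv2.CHAIN_APPROX_NONE)[0],key=cv2.contourArea)
    return c[k],st[k],cn,m
def sq_on_plane(name,cn,z,pos,rot):
    w=onplane(name,cn.reshape(-1,2),z,pos,rot)[:,:2]
    (c,s,a)=cv2.minAreaRect((w*1000).astype(np.float32))
    return np.array(c)/1000,np.array(s),a
E
python3 - <<'E'
from m import *
G={}
for t,s1,s2,kind in (("d",(278.5,161.4),(208,167),"disc"),("p",(273.5,120.2),(265.7,189.5),"plug")):
    obs=[]
    for k,sd in (("1",s1),("2",s2)):
        im,d,pos,rot=load(t+k); hsv=cv2.cvtColor(im,cv2.COLOR_RGB2HSV).astype(int);V=hsv[...,2]
        u,v=map(int,sd)
        mask=(V>125)&(hsv[...,1]<60) if kind=="disc" else V<110
        c,st,cn,m=comp(mask,sd); 
        mm=cv2.moments(cn); 
        R=extr("wrist",pos,rot); obs.append((R[2],(rays(R[0],[c])@R[1].T)[0]))
        C=cloud("wrist",d,pos,rot); P(t+k,c,st,"depth z",np.nanmedian(C[m>0],0))
        zt=.121 if kind=="disc" else .119
        P("   plane",onplane("wrist",[c],zt,pos,rot)[0], *sq_on_plane("wrist",cn,zt,pos,rot))
        if kind=="disc":
            c2,st2,cn2,m2=comp((V<75),(sd[0]+12,sd[1]+12),5)
            # handle top: points with depth z>0.115
            m3=((C[...,2]>.113)&(np.hypot(C[...,0]-.53,C[...,1]+.145)<.05)).astype(np.uint8)
            cn3=max(cv2.findContours(m3,cv2.RETR_EXTERNAL,cv2.CHAIN_APPROX_NONE)[0],key=cv2.contourArea)
            P("   handle",*sq_on_plane("wrist",cn3,zt,pos,rot), np.nanmedian(C[m3>0],0))
        # wood
        if t=="d":
            mw=(hsv[...,0]<16)&(hsv[...,1]>95)&(V>60); 
            cw,stw,cnw,mwm=comp(cv2.morphologyEx(mw.astype(np.uint8),cv2.MORPH_CLOSE,np.ones((9,9))),(sd[0]+30,sd[1]+35))
            P("   wood",cw,*sq_on_plane("wrist",cnw,.034,pos,rot))
            hull=cv2.convexHull(cnw)
        else:
            mg=((C[...,2]>.09)&(C[...,2]<.106)).astype(np.uint8)
            cng=max(cv2.findContours(mg,cv2.RETR_EXTERNAL,cv2.CHAIN_APPROX_NONE)[0],key=cv2.contourArea)
            P("   gbox",*sq_on_plane("wrist",cng,.097,pos,rot))
    P("TRI",t,*tri(obs))
E
```

```text
d1 [278.1375, 161.0816] [267, 150, 23, 23, 429] depth z [0.5326, -0.1417, 0.1224]
   plane [0.5325, -0.1419, 0.121] [0.5325, -0.1419] [22.8069, 22.7077] 51.61756134033203
   handle [0.4789, -0.3666] [229.2392, 554.0021] 48.74445724487305 [0.5338, -0.1479, 0.3549]
   wood [293.9947, 158.754] [0.545, -0.1747] [99.4257, 170.0529] 20.688440322875977
d2 [207.6457, 167.0303] [196, 156, 24, 23, 429] depth z [0.5325, -0.1417, 0.1224]
   plane [0.5322, -0.1419, 0.121] [0.5321, -0.1419] [23.0276, 23.7462] 51.40388870239258
   handle [0.2934, -0.2123] [220.5029, 406.9935] 55.77897644042969 [0.5316, -0.1477, 0.3513]
   wood [243.0233, 162.6687] [0.5459, -0.1745] [101.1266, 169.6092] 20.86693572998047
TRI d [0.5326, -0.1418, 0.1222] [np.float64(6.815542696971775e-05), np.float64(6.815542696964294e-05)]
p1 [273.4223, 120.2709] [259, 106, 29, 29, 502] depth z [0.6112, 0.2248, 0.1192]
   plane [0.6112, 0.2247, 0.119] [0.6112, 0.2246] [21.8151, 22.8571] 49.740272521972656
   gbox [0.5762, 0.2178] [163.375, 213.2941] 67.58660888671875
p2 [265.1803, 189.6496] [252, 176, 28, 29, 488] depth z [0.6116, 0.2262, 0.1194]
   plane [0.6117, 0.2264, 0.119] [0.6116, 0.2261] [24.405, 23.657] 50.23838806152344
   gbox [0.5765, 0.2185] [163.9465, 213.3786] 67.5206298828125
TRI p [0.6116, 0.2243, 0.112] [np.float64(1.2731648671572586e-05), np.float64(1.2731648671617115e-05)]
```

```bash
python3 - <<'E'
from m import *
def go(p,y): r.reach(np.array(p),down(y))
go((.62,.25,.30),1.4-np.pi); snap("wrist","p3")
go((.55,-.15,.30),.9-np.pi); snap("wrist","d3")
print(r.read_state()["time_s"])
cv2.imwrite("pics/dp3.png",np.hstack([cv2.resize(load(t)[0][:,:,::-1],None,fx=.78,fy=.78) for t in ("p3","d3")]))
for t in ("d1","d2","d3"):
    im,d,pos,rot=load(t);C=cloud("wrist",d,pos,rot)
    m3=((C[...,2]>.113)&(C[...,2]<.13)&(np.hypot(C[...,0]-.532,C[...,1]+.142)<.04)).astype(np.uint8)
    m3=cv2.morphologyEx(m3,cv2.MORPH_CLOSE,np.ones((5,5)))
    cn3=max(cv2.findContours(m3,cv2.RETR_EXTERNAL,cv2.CHAIN_APPROX_NONE)[0],key=cv2.contourArea)
    P("   handle",*sq_on_plane("wrist",cn3,.121,pos,rot), np.nanmedian(C[m3>0],0),m3.sum())
E
```

```text
8.2833
   handle [0.5324, -0.1414] [33.9343, 33.5998] 46.31214904785156 [0.5326, -0.141, 0.1212] 1053
   handle [0.5333, -0.142] [33.9334, 33.8543] 46.07060241699219 [0.5337, -0.1418, 0.1213] 1043
   handle [0.5319, -0.1427] [33.9987, 33.5173] 46.28779602050781 [0.5318, -0.1431, 0.1212] 1014
```

View pics/dp3.png

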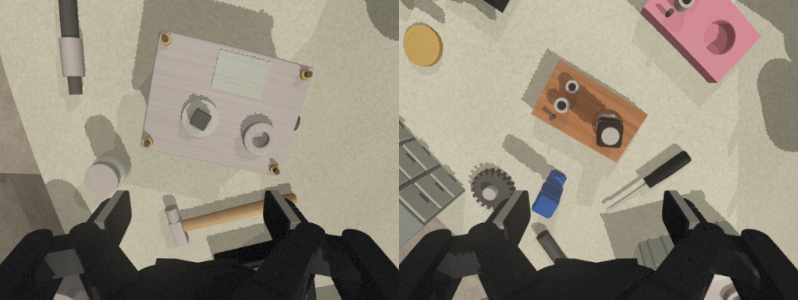

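```bash
python3 - <<'E'
from m import *
for t,sd,kind in (("d3",(270,174),"disc"),("p3",(257,151),"plug")):
    im,d,pos,rot=load(t); hsv=cv2.cvtColor(im,cv2.COLOR_RGB2HSV).astype(int);V=hsv[...,2]
    mask=(V>125)&(hsv[...,1]<60) if kind=="disc" else V<110
    c,st,cn,m=comp(mask,sd); zt=.122 if kind=="disc" else .119
    P(t,c,st,onplane("wrist",[c],zt,pos,rot)[0], *sq_on_plane("wrist",cn,zt,pos,rot))
    C=cloud("wrist",d,pos,rot)
    if kind=="plug":
        mg=((C[...,2]>.09)&(C[...,2]<.106)).astype(np.uint8)
        cng=max(cv2.findContours(mg,cv2.RETR_EXTERNAL,cv2.CHAIN_APPROX_NONE)[0],key=cv2.contourArea)
        P("   gbox",*sq_on_plane("wrist",cng,.097,pos,rot))
for t in ("p1","p2","p3"):
    im,d,pos,rot=load(t);C=cloud("wrist",d,pos,rot)
    m3=((C[...,2]>.112)&(C[...,2]<.125)&(np.hypot(C[...,0]-.6114,C[...,1]-.225)<.025)).astype(np.uint8)
    cn3=max(cv2.findContours(m3,cv2.RETR_EXTERNAL,cv2.CHAIN_APPROX_NONE)[0],key=cv2.contourArea)
    P("   plug depth",*sq_on_plane("wrist",cn3,.119,pos,rot), np.nanmedian(C[m3>0],0),m3.sum())
E
```

```text
d3 [270.4952, 174.1938] [259, 163, 24, 23, 418] [0.5323, -0.1418, 0.122] [0.5326, -0.1418] [23.5259, 23.1618] 7.4195098876953125
p3 [256.417, 152.5187] [243, 139, 28, 28, 482] [0.6112, 0.2234, 0.119] [0.6113, 0.2235] [22.7086, 22.5409] 50.701053619384766
   gbox [0.5762, 0.2174] [163.583, 213.258] 67.6554946899414
   plug depth [0.6114, 0.2246] [22.2736, 22.2492] 51.13393020629883 [0.6113, 0.2247, 0.1192] 510
   plug depth [0.6114, 0.2249] [23.0939, 22.7935] 50.9556884765625 [0.6113, 0.2251, 0.1193] 451
   plug depth [0.6112, 0.2247] [22.5096, 22.2064] 50.799015045166016 [0.6112, 0.2246, 0.1193] 473
```

```bash
cat >> m.py <<'E'
H0=np.deg2rad(46.2+90); DRV=np.array([.5325,-.1419]); PL=np.array([.6113,.2247]); PY=np.deg2rad(50.9+90)
def st(msg=""):
    s=r.read_state(); x=Rot.from_quat(s["eef_rot"]).as_matrix()[:,0]
    P(msg,"t",round(s["time_s"],2),"p",s["eef_pos"],"hd",round(np.degrees(np.arctan2(x[1],x[0])),2),"F",np.round(s["contact_force"],1),"T",np.round(s["torque"],3),"w",round(s["grip_width"],4)); return s
E
python3 - <<'E'
from m import *
r.reach(np.r_[DRV,.20],down(H0)); st("above")
r.move_straight(np.r_[DRV,.101],down(H0),speed=.08,max_force=12); st("down")
command_gripper(.02,80); st("grip")
snap("wrist","g1"); snap("side","s1")
cv2.imwrite("pics/g1s1.png",np.hstack([cv2.resize(load(t)[0][:,:,::-1],None,fx=.78,fy=.78) for t in ("g1","s1")]))
E
```

```text
above t 9.76 p [0.5328, -0.1417, 0.2002] hd 136.28 F [-0.4, 0.6, -1.0] T [0.031, -0.027, 0.034] w 0.0855
down t 11.15 p [0.5328, -0.142, 0.1015] hd 136.2 F [0.2, 0.5, 0.0] T [0.01, -0.02, -0.028] w 0.0858
grip t 11.68 p [0.5326, -0.142, 0.1014] hd 136.2 F [-0.7, -0.0, 4.6] T [-0.023, 0.279, 0.004] w 0.0332
```

View pics/g1s1.png

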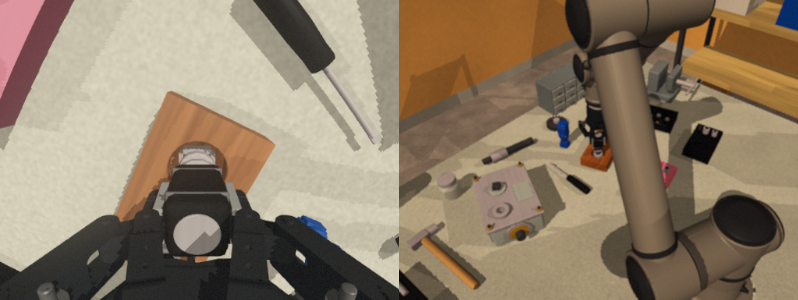

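```bash
python3 - <<'E'
from m import *
r.move_straight(np.r_[DRV,.24],down(H0),speed=.12); s=st("lift")
r.move_straight(np.array([.595,-.20,.25]),down(H0),speed=.2); r.hold(.2);snap("wrist","w1"); st()
im=load("w1")[0]; cv2.imwrite("pics/w1b.png",cv2.resize(im[:,:,::-1],None,fx=1.5,fy=1.5))
E
```

```text
lift t 13.08 p [0.5321, -0.1417, 0.2391] hd 136.2 F [-0.3, -0.2, -4.1] T [-0.04, 0.0, 0.017] w 0.0331
 t 13.92 p [0.5946, -0.1994, 0.2501] hd 136.23 F [-0.2, -0.7, -5.0] T [-0.016, -0.036, 0.002] w 0.0335
```

View pics/w1b.png

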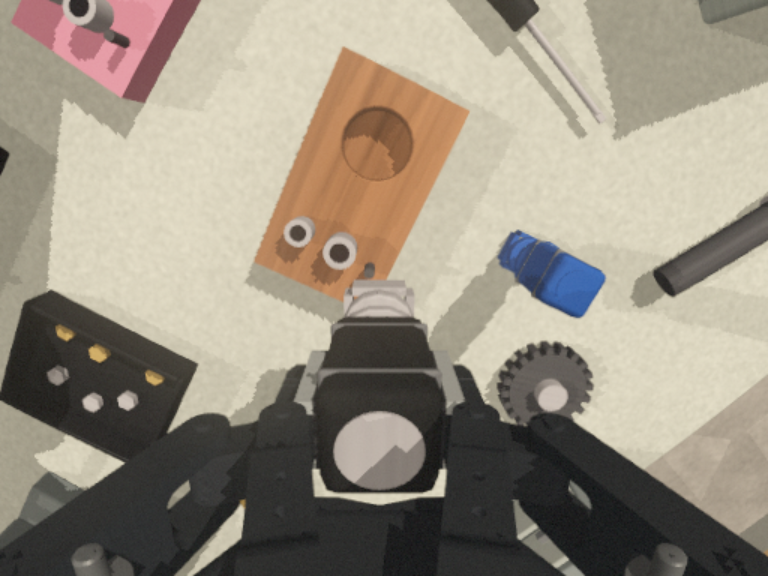

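```bash
python3 - <<'E'
from m import *
im,d,pos,rot=load("w1")
w=onplane("wrist",np.array([(342,144),(413,144),(377.5,107),(378,181)])/1.5,.034,pos,rot);P(w, w[:2].mean(0),w[2:].mean(0))
C=cloud("wrist",d,pos,rot)
m=((C[...,2]<.026)&(np.hypot(C[...,0]-.5325,C[...,1]+.142)<.032)).astype(np.uint8)
cn=max(cv2.findContours(m,cv2.RETR_EXTERNAL,cv2.CHAIN_APPROX_NONE)[0],key=cv2.contourArea)
q=onplane("wrist",cn.reshape(-1,2),.034,pos,rot)[:,:2]
P(cv2.minEnclosingCircle((q*1000).astype(np.float32)), np.nanpercentile(C[m>0][:,2],[5,30,60]))
P("rim top",np.nanmedian(C[85:110,215:222].reshape(-1,3),0))
# grad edge fit
hsv=cv2.cvtColor(im,cv2.COLOR_RGB2HSV)
ml=cv2.moments(m,True); P(onplane("wrist",[(ml["m10"]/ml["m00"],ml["m01"]/ml["m00"])],.034,pos,rot))
# socket pose in hand: depth points of steel socket
ct=Rot.from_quat(rot).as_matrix()
T=(C-pos)@ct
for (u,v) in [(245,193),(252,193),(262,193),(245,200),(262,200)]: P((u,v),T[v,u],C[v,u])
E
```

```text
[[0.515, -0.1597, 0.034], [0.5507, -0.1225, 0.034], [0.5144, -0.1235, 0.034], [0.5521, -0.1591, 0.034]] [0.5328, -0.1411, 0.034] [0.5333, -0.1413, 0.034]
((532.5159912109375, -141.8009490966797), 25.504539489746094) [0.009, 0.01, 0.0106]
rim top [0.5081, -0.1683, 0.0344]
[[0.5322, -0.1415, 0.034]]
(245, 193) [0.0157, -0.0048, 0.0769] [0.5798, -0.1918, 0.1731]
(252, 193) [0.0166, 0.0001, 0.0739] [0.5825, -0.1877, 0.1761]
(262, 193) [0.0152, 0.007, 0.0785] [0.5883, -0.1836, 0.1715]
(245, 200) [0.0135, -0.0046, 0.068] [0.5816, -0.1932, 0.182]
(262, 200) [0.0137, 0.0067, 0.0673] [0.5892, -0.1849, 0.1827]
```

```bash
python3 - <<'E'
from m import *
r.move_straight(np.r_[PL,.25],down(PY),speed=.25); 
r.move_straight(np.r_[PL,.216],down(PY),speed=.1); r.hold(.3); st("over; mouth should be .125")
snap("side","s2"); snap("wrist","w2")
hit=r.move_straight(np.r_[PL,.2085],down(PY),speed=.02,max_force=4); r.hold(.3); st(f"at .1175 {hit}")
a=cv2.resize(load("s2")[0][200:330,60:240,::-1],(415,300)); b=cv2.resize(load("w2")[0][:,:,::-1],(385,300));cv2.imwrite("pics/s2w2.png",np.hstack([a,b]))
E
```

```text
over; mouth should be .125 t 16.56 p [0.6115, 0.2248, 0.2166] hd 140.9 F [0.3, 0.5, -4.4] T [-0.011, 0.01, -0.016] w 0.0331
at .1175 False t 17.48 p [0.6113, 0.2247, 0.2086] hd 140.9 F [-0.4, -0.7, -4.3] T [-0.041, 0.007, 0.008] w 0.0334
```

View pics/s2w2.png

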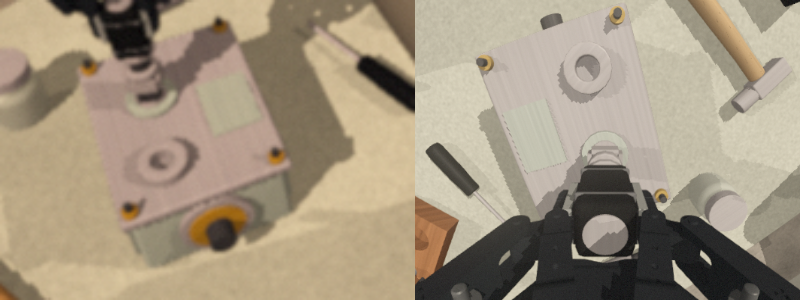

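The pictures show the socket over the plug, and no force appeared 1.5 mm below the plug's top height, so I'm going on down.

```bash
python3 - <<'E'
from m import *
hit=r.move_straight(np.r_[PL,.203],speed=.02,max_force=4); st(f"a {hit}")
if not hit:
    for z in np.arange(.202,.1925,-.001):
        hit=r.move_straight(np.r_[PL,z],speed=.015,max_force=5);s=st(f"{z:.3f} {hit}")
        if hit: break
E
```

```text
a False t 17.91 p [0.6112, 0.2247, 0.2027] hd 140.9 F [0.3, -0.1, -4.3] T [0.001, 0.012, -0.018] w 0.0333
0.202 False t 18.16 p [0.6113, 0.2247, 0.2019] hd 140.9 F [0.7, -0.7, -4.1] T [-0.015, 0.007, -0.043] w 0.0332
0.201 False t 18.41 p [0.6113, 0.2247, 0.2009] hd 140.9 F [0.2, -0.4, -4.4] T [0.02, -0.001, 0.002] w 0.0331
0.200 False t 18.66 p [0.6112, 0.2247, 0.1999] hd 140.9 F [0.2, 0.1, -4.1] T [0.016, 0.026, 0.044] w 0.033
0.199 False t 18.91 p [0.6112, 0.2247, 0.1989] hd 140.9 F [0.2, 0.7, -3.8] T [-0.054, -0.049, -0.026] w 0.0333
0.198 False t 19.16 p [0.6113, 0.2247, 0.1979] hd 140.9 F [-0.7, -0.0, -4.1] T [0.019, -0.021, 0.025] w 0.0331
0.197 False t 19.41 p [0.6113, 0.2247, 0.1969] hd 140.9 F [0.7, 0.9, -4.2] T [0.032, -0.031, 0.013] w 0.0333
0.196 False t 19.66 p [0.6115, 0.2247, 0.1964] hd 140.9 F [0.3, -0.6, -1.3] T [-0.019, 0.064, -0.035] w 0.033
0.195 False t 19.91 p [0.6115, 0.2247, 0.196] hd 140.9 F [-1.9, -0.4, 4.5] T [-0.208, 0.478, 0.011] w 0.0331
0.194 False t 20.16 p [0.6115, 0.2247, 0.1948] hd 140.9 F [-2.3, -1.2, 5.5] T [-0.2, 0.387, -0.043] w 0.0332
0.193 False t 20.41 p [0.6115, 0.2247, 0.1939] hd 140.91 F [-1.4, -1.7, 6.7] T [-0.231, 0.443, -0.042] w 0.0329
```

```bash
cat > turn.py <<'E'
from m import *
def tz(n=6):
    a=[]
    for _ in range(n): r.hold(.02); a.append(r.read_state()["torque"][2])
    return np.mean(a)
E
python3 - <<'E'
from turn import *
Z=.1935
base=tz(8); print("base",base,r.read_state()["time_s"])
h=PY; log=[];mx=0
import json
for i in range(45):
    h-=np.deg2rad(2.0); r.reach(np.r_[PL,Z],down(h))
    t=tz(4)-base; log.append(t); mx=max(mx,t)
    s=r.read_state(); print(round(np.degrees(h),1),round(t,3),round(s["contact_force"][2],1),round(s["time_s"],2))
    if i==0 and s["time_s"]>22.5: break
    if mx>.12 and t<mx-.13: break
json.dump(dict(h=h,base=float(base)),open("turn.json","w"))
E
```

```text
base -0.01265410021017577 20.5417
138.9 -0.048 5.9 20.86
136.9 -0.012 5.5 21.18
134.9 -0.04 6.0 21.49
132.9 -0.017 5.4 21.81
130.9 0.03 6.0 22.12
128.9 0.067 5.6 22.44
126.9 0.075 5.4 22.76
124.9 0.106 5.0 23.07
122.9 0.1 5.3 23.39
120.9 0.07 5.6 23.71
118.9 0.102 5.6 24.02
116.9 0.138 5.4 24.34
114.9 0.076 5.8 24.66
112.9 0.084 5.7 24.98
110.9 0.064 5.9 25.29
108.9 0.114 5.5 25.61
106.9 0.078 5.7 25.93
104.9 0.086 4.5 26.24
102.9 0.107 5.6 26.56
100.9 0.077 5.5 26.88
98.9 0.096 5.3 27.19
96.9 0.102 5.8 27.51
94.9 0.075 5.5 27.82
92.9 0.089 5.3 28.14
90.9 0.089 4.7 28.46
88.9 0.098 6.4 28.77
86.9 0.101 5.4 29.09
84.9 0.087 4.6 29.41
82.9 0.096 5.5 29.73
80.9 0.099 5.8 30.04
78.9 0.089 5.0 30.36
76.9 0.098 5.9 30.68
74.9 0.066 4.3 30.99
72.9 0.076 5.5 31.31
70.9 0.085 5.2 31.62
68.9 0.122 4.9 31.94
66.9 0.176 5.9 32.26
64.9 0.148 5.9 32.58
62.9 0.141 5.2 32.89
60.9 0.066 6.1 33.21
58.9 -0.024 5.9 33.52
```

```bash
python3 - <<'E'
from turn import *
Z=.1935;h=np.deg2rad(58.9)
while h>np.deg2rad(44.0):
    h-=np.deg2rad(2); r.reach(np.r_[PL,Z],down(h)); t=tz(4)
    s=r.read_state(); print(round(np.degrees(h),1),round(t,3),round(s["contact_force"][2],1),round(s["time_s"],2))
st()
snap("side","s3"); snap("wrist","w3")
a=cv2.resize(load("s3")[0][200:330,60:240,::-1],(415,300)); b=cv2.resize(load("w3")[0][:,:,::-1],(385,300));cv2.imwrite("pics/s3w3.png",np.hstack([a,b]))
E
```

```text
56.9 -0.071 5.9 33.84
54.9 -0.077 5.3 34.16
52.9 -0.1 6.5 34.48
50.9 -0.038 5.4 34.79
48.9 -0.001 6.0 35.11
46.9 -0.007 5.4 35.42
44.9 0.002 6.2 35.74
42.9 0.044 5.3 36.06
 t 36.06 p [0.6117, 0.2246, 0.1945] hd 42.9 F [-1.3, -1.6, 5.3] T [-0.211, 0.323, 0.062] w 0.0333
```

View pics/s3w3.png

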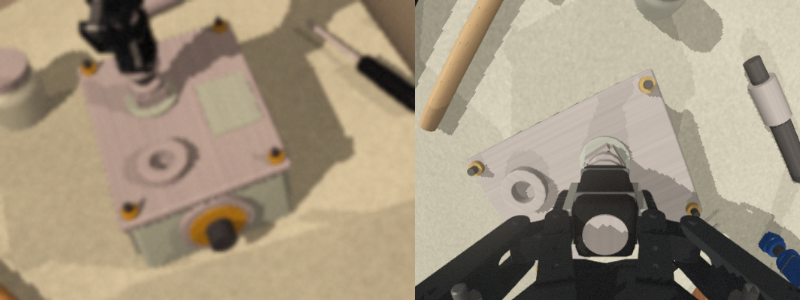

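```bash
python3 - <<'E'
from m import *
h=np.deg2rad(46.2)
r.reach(np.r_[PL,.1940],down(h)); r.hold(.2); st("relaxed")
r.move_straight(np.r_[PL,.215],down(h),speed=.03); st("up")
r.move_straight(np.r_[PL,.25],down(h),speed=.12); st("up")
# look at the plug: back off along -x tool
x=np.array([np.cos(h),np.sin(h)])
r.move_straight(np.r_[PL-.1*x,.25],down(h),speed=.25); r.hold(.15); snap("wrist","w4"); st()
im=load("w4")[0]; cv2.imwrite("pics/w4b.png",cv2.resize(im[:,:,::-1],None,fx=1.5,fy=1.5))
E
```

```text
relaxed t 36.61 p [0.6117, 0.2247, 0.1949] hd 46.21 F [-2.0, -0.7, 4.8] T [-0.244, 0.265, 0.04] w 0.0328
up t 37.46 p [0.6111, 0.2247, 0.2148] hd 46.2 F [0.1, -0.2, -4.4] T [-0.015, -0.025, 0.001] w 0.033
up t 37.9 p [0.6112, 0.2247, 0.2499] hd 46.2 F [-0.1, 0.7, -4.9] T [-0.038, -0.009, -0.017] w 0.0331
 t 38.65 p [0.5424, 0.1531, 0.2495] hd 46.24 F [0.1, -0.3, -3.6] T [-0.022, -0.006, 0.009] w 0.0334
```

View pics/w4b.png

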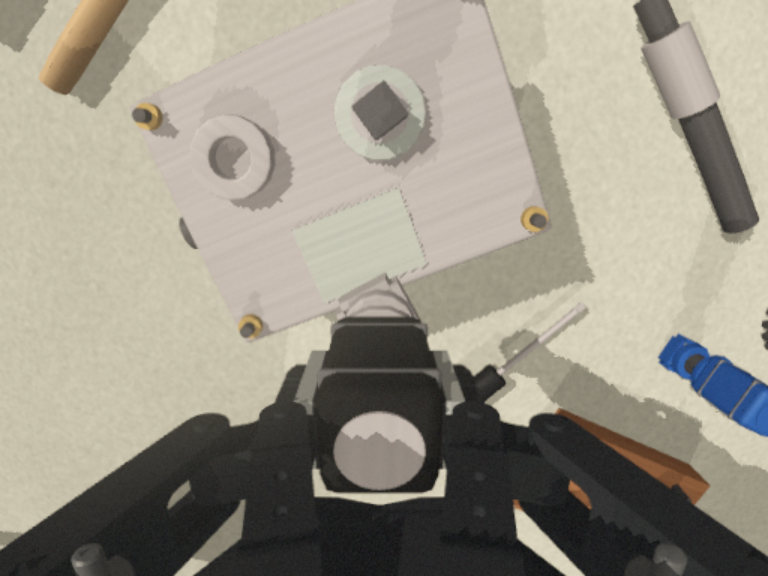

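The plug head at (380,110) has turned, and the socket visibly sits about 30° round from the handle, which fits one click. I'll measure the plug's yaw and go back to the well.

```bash
python3 - <<'E'
from m import *
im,d,pos,rot=load("w4");C=cloud("wrist",d,pos,rot)
m3=((C[...,2]>.112)&(C[...,2]<.125)&(np.hypot(C[...,0]-.6114,C[...,1]-.225)<.025)).astype(np.uint8)
cn3=max(cv2.findContours(m3,cv2.RETR_EXTERNAL,cv2.CHAIN_APPROX_NONE)[0],key=cv2.contourArea)
P("plug",*sq_on_plane("wrist",cn3,.119,pos,rot))
h=np.deg2rad(46.2); W=np.array([.5326,-.1417])
r.move_straight(np.r_[W,.25],down(h),speed=.25); st("over well")
r.move_straight(np.r_[W,.14],down(h),speed=.12,max_force=8); st("mouth .049")
hit=r.move_straight(np.r_[W,.112],down(h),speed=.04,max_force=5); st(f"mouth .021 {hit}")
if not hit:
    hit=r.move_straight(np.r_[W,.1005],speed=.02,max_force=4); st(f"bottom {hit}")
snap("wrist","w5"); snap("side","s5"); snap("top","t5")
cv2.imwrite("pics/w5s5.png",np.hstack([cv2.resize(load("w5")[0][:,:,::-1],(400,300)),cv2.resize(load("s5")[0][120:260,180:366,::-1],(398,300))]))
E
```

```text
plug [0.6116, 0.2246] [22.5181, 22.4501] 82.6275634765625
over well t 39.98 p [0.5326, -0.1406, 0.25] hd 46.26 F [-0.6, -0.7, -3.6] T [0.012, 0.007, 0.03] w 0.0328
mouth .049 t 41.04 p [0.5331, -0.1418, 0.1408] hd 46.21 F [-0.9, 0.1, -5.0] T [-0.02, -0.01, -0.032] w 0.0334
mouth .021 False t 41.89 p [0.5328, -0.1418, 0.1121] hd 46.2 F [-0.6, -0.3, -4.7] T [-0.002, 0.001, -0.003] w 0.0331
bottom True t 42.43 p [0.5325, -0.1416, 0.1009] hd 46.2 F [0.2, 1.4, 5.5] T [-0.029, -0.112, -0.016] w 0.0334
```

View pics/w5s5.png

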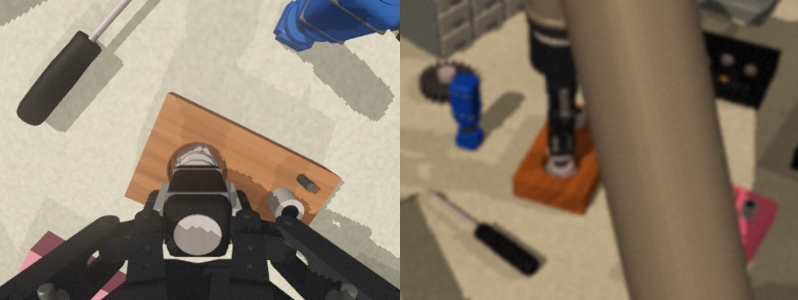

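```bash
python3 - <<'E'
from m import *
h=np.deg2rad(46.2); W=np.array([.5326,-.1417])
r.move_straight(np.r_[W,.1010],down(h),speed=.01); r.hold(.2); st("eased")
command_gripper(.05); r.hold(.3); st("half open"); command_gripper(.085); st("open")
r.move_straight(np.r_[W,.17],down(h),speed=.1); r.move_straight(np.r_[W,.30],down(h),speed=.25)
x=np.array([np.cos(h),np.sin(h)])
r.move_straight(np.r_[W-.05*x,.30],down(h)); r.hold(.2); snap("wrist","w6"); snap("top","t6"); snap("side","s6"); st()
im,d,pos,rot=load("w6");C=cloud("wrist",d,pos,rot)
m3=((C[...,2]>.113)&(C[...,2]<.13)&(np.hypot(C[...,0]-.532,C[...,1]+.142)<.04)).astype(np.uint8)
m3=cv2.morphologyEx(m3,cv2.MORPH_CLOSE,np.ones((5,5)))
cn3=max(cv2.findContours(m3,cv2.RETR_EXTERNAL,cv2.CHAIN_APPROX_NONE)[0],key=cv2.contourArea)
P("handle",*sq_on_plane("wrist",cn3,.121,pos,rot), np.nanmedian(C[m3>0],0))
Z=C[...,2][m3>0]; q=C[m3>0]; A=np.c_[q[:,:2]-q[:,:2].mean(0),np.ones(len(q))]; k=abs(q[:,2]-np.median(q[:,2]))<.003; P("tilt fit",np.linalg.lstsq(A[k],q[k,2],rcond=None)[0])
cv2.imwrite("pics/w6s6.png",np.vstack([np.hstack([cv2.resize(load("w6")[0][:,:,::-1],(400,300)),cv2.resize(load("s6")[0][120:260,180:366,::-1],(398,300))]),cv2.resize(load("t6")[0][90:188,80:340,::-1],(798,300))]))
E
```

```text
eased t 43.09 p [0.5325, -0.1417, 0.1009] hd 46.2 F [-1.4, 0.5, 4.8] T [0.009, 0.116, -0.002] w 0.0329
half open t 43.7 p [0.5326, -0.1417, 0.1009] hd 46.2 F [0.3, -0.1, 0.4] T [0.029, 0.006, -0.026] w 0.05
open t 44.14 p [0.5326, -0.1417, 0.101] hd 46.2 F [-0.4, 0.5, -0.8] T [-0.02, -0.03, 0.047] w 0.0851
 t 46.48 p [0.4983, -0.1774, 0.2999] hd 46.24 F [0.5, 0.2, -0.5] T [0.028, 0.005, 0.009] w 0.0853
handle [0.5328, -0.1412] [33.4533, 33.2093] 46.255531311035156 [0.533, -0.141, 0.1212]
tilt fit [0.0, 0.0, 0.0]
```

View pics/w6s6.png

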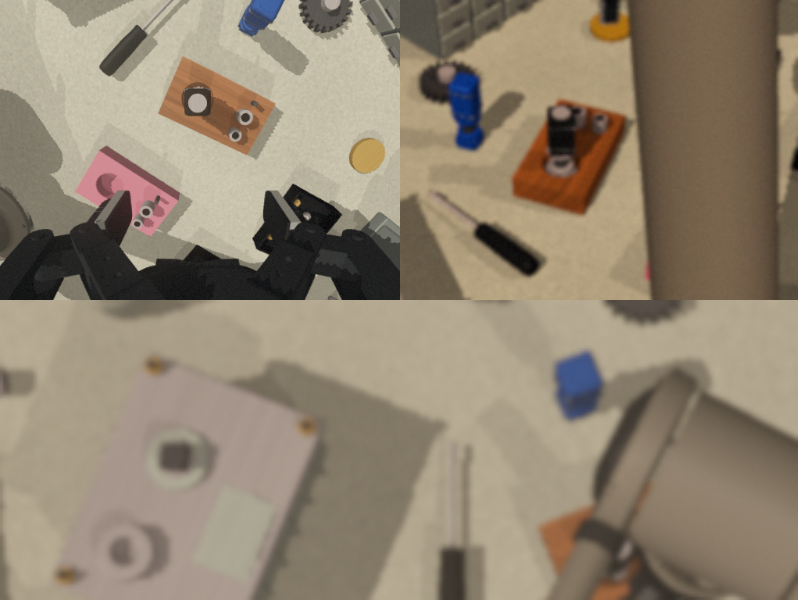

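```bash
python3 - <<'E'
from m import *
r.finish_job(); 
E
```

```text
the job is handed in; nothing more can be done
```

I tightened the plug to one click, stood the driver back upright in the wooden holder's well, and handed the job in at about 46.5 s of the 72 s allowed.

- **Fit:** The socket went down over the plug until it touched at the expected height. From arm travel, the sprung nose was then pressed in about 2 to 2.5 mm.
- **Nose check that disagreed:** The force change when pressing was about 11 N, against about 8 N expected for that much travel. Read from force alone, the nose could have been 6 to 7 mm in, which is still under the 9 mm limit.
- **Tightening:** The plug turned about 58° clockwise by the camera. The torque then peaked, fell, went slightly negative and returned to zero, which is one click. The socket also sat visibly round from the handle afterwards. The measured torques were about 0.08 N m lower than the stated drag and slip values, probably from a small offset in my zero.
- **Return:** The driver's top is at 121 mm, the same as before I took it. It is within about 1 mm of the well's centre and looks upright in the wrist and side pictures. My numeric tilt check came out as all zeros, so it told me nothing.
- **Other things:** The bearing and screwdriver look unmoved in the last top picture; I judged this by eye only.

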